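Show the picture block in the lamp's beam

TASK

Press the lamp house's loose cover plate down at its raised end until it snaps in and lies level, so that no stray light spills on the screen. Then take the clear picture block by its two frosted faces, never touching the two clear ones, and hold it up in the beam midway between lens and screen, upright, at lens height, with its clear faces square to lens and screen. Finish while holding it there steadily in the air, and leave everything else on the table where it is.

Things in the scene. Friction and masses are not known exactly. Their poses are not given: they have to be found in the camera images.
- beam_mid (a point): Point in the air on the beam's axis, midway between lens and screen, 75 above the table and 55 above the rail's top (sizes in mm). Belongs to the fixed light bench: an aluminium rail 40 wide, 20 high, 375 long, with a plywood lamp house at one end and a white screen at the other. Axes: y along the beam towards the lamp, x level across the rail, z up.
- lens (a point): Centre of the lens, at the mouth of the round black tube (33 across) on the front of the lamp house; 90 mm from beam_mid, same axes. The plywood lamp house begins 30 mm behind this mouth and is 110 long, 90 wide, its walls' top edges 110 above the table. A battery pack on its back ends 160 mm behind the mouth.
- screen (a point): Centre of the lit spot on the white screen's face, 90 mm from beam_mid on the other side, same axes. The screen is upright, square to the beam, 100 wide, 4 thick, its top 133 above the table.
- cover_top (a point): Centre of the upper face of the loose aluminium cover plate, 88 (x) x 100 (y) x 4 mm, on top of the lamp house; z out of that face, y away from the lens. Its lens end (y = -50) lies on the walls; its other end (y = +50) rides about 9 mm high on two ball catches. About 5 N down near that end snaps it below the balls, which keep it down. Seated, this face is level, 114 above the table.
- catches (a point): Point midway between the two spring ball catches, level with the balls, 116 mm above the table, 53 mm beyond the plate's centre, same axes as beam_mid. The catches are steel blocks 14 wide, centred 26 mm either side of this point along x, tops 122 above the table; the plate is pressed between them, on its edge zone.
- block_mid (a point): Centre (half-way up) of the picture block, a cast resin block standing upright on the table: 24 (x) x 40 (y) x 60 (z) mm, about 70 g, a small dark tower cast inside. Axes: x out of the two broad frosted, milky faces (40 wide, 24 apart: the ones to grip), y out of the two narrow clear polished faces (40 apart; not to be touched; they face lens and screen when it is held, either way round), z up.
- dome_mid (a point): Centre of a clear resin dome, 34 across, 31 high (bystander).
- column_mid (a point): Centre of a clear resin column with collars, 30 across, 48 high (bystander).
- mini_a_mid (a point): Centre of a game figure on a round base, 25 across, 45 high (bystander).
- mini_b_mid (a point): Centre of another game figure, 25 across, 40 high (bystander).
- mini_c_mid (a point): Centre of another game figure, 25 across, 45 high (bystander).
- tealight_mid (a point): Centre of a dark red tealight glass, 60 across, 62 high (bystander).
Not all that is in view belongs to the job. There is more than one size of the part that bears cover_top; the job needs the smaller. Leave any orange look-alike of the part that bears block_mid alone.

How it is judged:
On the way, in this order (a step that is already met when the one before it is completed fails the run):
1. the cover plate lies level on the lamp house, snapped below its catches (angle between cover_top's own z axis and vertical below 0.025 rad and z of cover_top in the frame of beam_mid between 0.037 and 0.041 m and contact force between the arm and cover below 0.1 N), for 0.3 s.
2. the block is lifted clear of the table between the fingers (height (world z) of block_mid above 0.04 m and contact force between the fingers and block above 1 N), for 0.2 s.
At the end, for the whole second after the job is handed in: Cover level within 1.5 degrees, seated within 2 mm. Block held still by the fingers alone: centre within 6 mm sideways and 10 mm in height of the beam axis, within 30 mm of the midpoint between lens and screen; upright and clear faces square to the beam within 7 degrees (angle between cover_top's own z axis and vertical below 0.025 rad and z of cover_top in the frame of beam_mid between 0.037 and 0.041 m and x of block_mid in the frame of beam_mid between -0.006 and 0.006 m and y of block_mid in the frame of beam_mid between -0.03 and 0.03 m and z of block_mid in the frame of beam_mid between -0.01 and 0.01 m and angle between the y axis of block_mid and the y axis of beam_mid, either way round below 0.12 rad and angle between block_mid's own z axis and vertical below 0.12 rad and contact force between the fingers and block above 1 N and contact force between block and bench below 0.05 N and linear speed of block below 0.02 m/s); the arm keeps its last pose, push and grip.
It fails at once if the robot touches a clear face of the block (contact force between any of the fingers, the arm and block_c0 above 0.5 N).
It fails at once if the block is tipped over (angle between block_mid's own z axis and vertical above 0.7 rad).
It fails at once if a bystander is moved by more than 30 mm (distance of any of dome_mid, column_mid, mini_a_mid, mini_b_mid, mini_c_mid, tealight_mid from where it was at the start of the episode above 0.03 m).
It also fails if it takes over 51 s, if anything falls off the work surface, if the arm or the gripper's body presses on something with over 40 N, if the wrist force passes 120 N, or if a joint passes its speed limit or range.

ROBOT

A 6-joint arm with a two-finger parallel gripper is mounted at the origin on the work surface. World frame = base frame: x ahead of the robot, y to its left, z up, the work surface at z = 0. Lengths are in m, angles in rad, forces in N, time in s.
With the tool pointing down it reaches from about 0.425 to 0.95 m from the base axis. Payload 3.5 kg.
Tool frame: the origin (TCP) lies at the very end of the fingers, on their centre line; the grasp point (between the pads) lies 19 mm behind it (ctrl.grip_point_offset is the distance from the TCP to the grasp point, in m); z points along the fingers, y is the line along which they close (so a half turn about z gives the same grasp; the last joint's range is limited). The gripper opens to 85 mm and grips with 20 to 120 N. Pads are 22 mm wide; open, the fingers measure 114 mm over their backs; the gripper's body (76 mm by 85 mm) begins 54 mm behind the grasp point. The pads swing forward as they close: fully open they stand 13 mm farther back than shut.
Start: joints at [-1.301, 0.286, 1.577, -0, 1.279, -0.15], TCP at [0.275, -0.616, 0.231] pointing down, gripper open.
Joint ranges: [-2.77, 2.77], [-0.9, 2.22], [0.21, 2.48], [-1.53, 4.67], [0.24, 2.81], [-2.84, 2.84]. Speed limits (rad/s): [2.79, 2.79, 3.14, 3.14, 3.14, 3.14].

INTERFACE

Orientations are given as a unit quaternion [x, y, z, w].
In Python, from plant import ctrl gives the robot as it stands. The module is installed in compiled form; this text tells all that it offers.
- The arm moves only by the shell command python3 -m pendant 'ROWS' [OPENING] [FORCE]. ROWS is JSON, a list of rows, each an object of numbers: "dx", "dy", "dz": the shift along the tool's x, y, z in cm; "twist": the turn about the tool's z in degrees. A call has 1 to 10 rows; each row is the pose to reach, as a shift and turn from the pose commanded when the call began, along the tool's axes at that moment; what a row does not reach only later rows make up. A row lasts 1/8 s, in which the tool goes at most 62.5 mm and 10.7 degrees, less where a joint would pass 70% of its speed; a pose out of reach is approached as far as the arm can. A call with a gripper value outside its range is refused whole. OPENING is the opening in per cent of the stroke, from 0 (shut) to 100 (fully open), set as the call begins (- or left out, the last holds). The fingers move at their own pace and stop on an object; FORCE is the grip in N (left out, the last holds). Time passes only in rows, so rows that repeat a pose let the fingers close. It gives the time, the measured TCP pose, the force, the opening and the grip force at its end, in the units of the state.
- ctrl.get_state(): the state, without advancing time (a new reading comes with each control period).
- ctrl.read_camera(name): name is "side" or "top" or "wrist"; returns a dict with "img" (480x640x3 uint8, red, green, blue), "depth" (480x640 float32, m along the optical axis (not along the pixel's ray), 0 where there is no reading), "camera_matrix" (3x3 intrinsics, pixels), "xyz" and "rotation" of the camera in the world; the wrist camera has in their place "tool_from_camera" (4x4, takes a point from camera to tool coordinates, whose origin is the TCP and whose axes are the flange's). Camera axes: x right, y up, looking along -z (the intrinsics and any distortion apply to the point x, -y, -z); pixel columns grow to the right and rows downward; lengths in m; the calibration is good to about 2 mm. A picture is of the moment at which its call begins: read the wrist's pose just before it.
- ctrl.sign_off(): hands the job in; it is judged then, once.
The state is a dict: "time": time; "qpos": joint angles; "dq": joint speeds; "joint_efforts": joint torques, N m; "eef_pos": TCP position; "tcp_rot": TCP orientation; "contact_force": force on the tool from outside, world axes, zero at the start; "wrist_torque": the same for the moment, N m; "opening": opening from 0.0 (shut) to 1.0 (fully open); "finger_force": force on a finger pad.
Only numpy, scipy, OpenCV 4.12 (cv2) and the standard library are available. Lean on these libraries where they do the work, as an engineer would, in place of code of your own. Each camera call takes 0.05 s, during which the arm holds its last target. There are 200 camera calls.

## Working session

There is one attempt and no reset: what is moved stays moved. The work goes in short steps, Python scripts to look and compute and a shell command to move; the robot and the scene stay as the last step left them, time stands still between calls to the robot, and variables do not carry over. Pictures are saved under pics/ and viewed, at most 10 in all, crops included, and the job is handed in when it is done.

```bash
mkdir -p pics; cat > h.py <<'E'
import numpy as np, cv2, json
from scipy.spatial.transform import Rotation as R
from plant import ctrl
def cam(n):
    s=ctrl.get_state(); c=ctrl.read_camera(n)
    if n=="wrist":
        T=np.eye(4);T[:3,:3]=R.from_quat(s["tcp_rot"]).as_matrix();T[:3,3]=s["eef_pos"]
        T=T@np.array(c["tool_from_camera"]);c["xyz"]=T[:3,3];c["rotation"]=T[:3,:3]
    c["xyz"]=np.array(c["xyz"]);r=np.array(c["rotation"])
    c["rotation"]=r if r.shape==(3,3) else R.from_quat(r).as_matrix()
    return c
def ray(c,u,v):
    K=np.array(c["camera_matrix"]);d=np.array([(u-K[0,2])/K[0,0],-(v-K[1,2])/K[1,1],-1.])
    return c["rotation"]@d
def onz(c,u,v,z):
    d=ray(c,u,v);return c["xyz"]+d*(z-c["xyz"][2])/d[2]
def cloud(c):
    v,u=np.mgrid[:480,:640];K=np.array(c["camera_matrix"]);D=c["depth"]
    P=np.stack([(u-K[0,2])/K[0,0]*D,-(v-K[1,2])/K[1,1]*D,-D],-1)
    return P@c["rotation"].T+c["xyz"]
def save(c,f): cv2.imwrite(f,c["img"][:,:,::-1])
def load(n):
    return dict(np.load(n,allow_pickle=True))
E
python3 - <<'E'
from h import *
s=ctrl.get_state();print(s)
for n in("top","side"):
    c=cam(n);save(c,f"pics/{n}.png");np.savez(n+".npz",**{k:v for k,v in c.items()});print(n,c["xyz"],c["rotation"].round(3).tolist(),[k for k in c],c["camera_matrix"])
E
```

```text
{'time': 0.0, 'qpos': array([-1.30093873e+00,  2.87185643e-01,  1.57822616e+00, -1.07877946e-05,
        1.27862486e+00, -1.50031165e-01]), 'dq': array([ 0.0015392 ,  0.00066314, -0.00055775, -0.00090585,  0.00148598,
        0.00025821]), 'joint_efforts': array([ 1.19998425e-03, -4.05978477e+01, -2.92624497e+01, -1.13045503e-04,
        5.81615939e-03,  1.23947657e-05]), 'eef_pos': array([ 0.27499054, -0.61569572,  0.22990727]), 'tcp_rot': array([ 9.78041453e-01,  2.08406870e-01, -7.83243875e-05, -1.21949980e-03]), 'contact_force': array([-0.23157004,  0.01325276,  0.47174392]), 'wrist_torque': array([-0.0510801 ,  0.02464161, -0.06350743]), 'finger_force': 0.0, 'opening': 1.0023246415323608}
top [ 0.39047541 -0.01299684  1.25526164] [[-0.017, 0.984, -0.175], [-1.0, -0.018, -0.008], [-0.011, 0.175, 0.985]] ['img', 'depth', 'camera_matrix', 'xyz', 'rotation'] [[474.36924394   0.         323.02286125]
 [  0.         474.36924394 241.2009202 ]
 [  0.           0.           1.        ]]
side [0.3893049  0.96837967 0.63109902] [[-0.971, 0.121, -0.207], [-0.24, -0.467, 0.851], [0.007, 0.876, 0.482]] ['img', 'depth', 'camera_matrix', 'xyz', 'rotation'] [[512.93397872   0.         314.95398304]
 [  0.         512.93397872 246.53676758]
 [  0.           0.           1.        ]]
```

View pics/top.png

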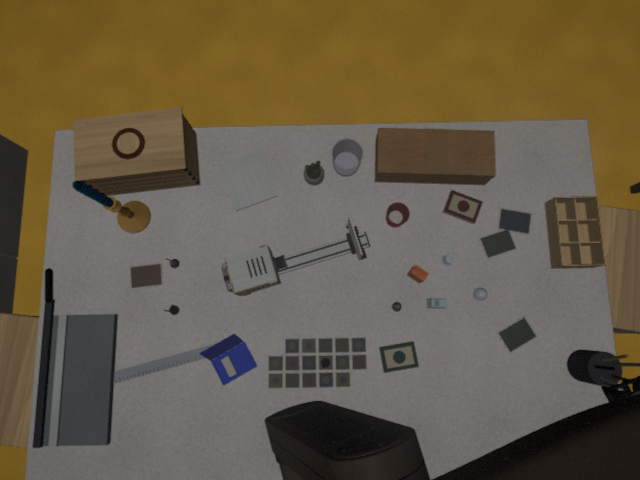

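View pics/side.png

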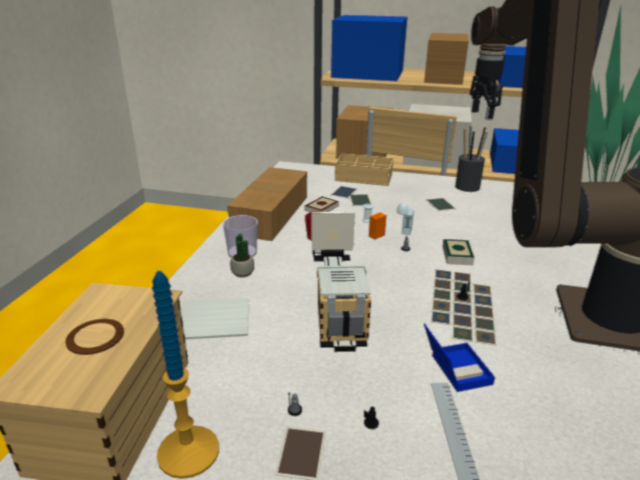

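The top view shows the lamp house around (250,270), the rail, and the screen at (358,240). The clear candidates are (437,302), (448,259) and the dome at (480,294). The orange look-alike is at (418,273). A large pale plate lies at (255,185), and the smaller cover sits on the lamp house. Next I'll enlarge these areas and measure them.

```bash
python3 - <<'E'
from h import *
t=load("top.npz");s=load("side.npz")
r=lambda c,x,y,w,h,f:cv2.resize(c["img"][y:y+h,x:x+w,::-1],(w*f,h*f),interpolation=cv2.INTER_CUBIC)
a=np.hstack([r(t,215,235,80,60,5),r(t,390,250,100,75,4)])
b=np.hstack([r(s,300,255,80,60,5),r(s,350,195,80,60,5)])
cv2.imwrite("pics/crop.png",np.vstack([a,b]))
P=cloud(t)
for n,(u,v) in dict(block=(437,302),col=(448,259),orange=(418,273),dome=(480,294),house=(260,268),scr=(357,240),mini=(396,306),tea=(397,214)).items():
    print(n,P[v,u].round(4),onz(t,u,v,0.06).round(3))
# house plate points
Z=P[...,2]
for lo,hi,n in((.10,.14,"hi"),):
    m=(Z>lo)&(Z<hi);m[:, :215]=0;m[:,380:]=0;m[:215]=0;m[300:]=0
    k,l,st,ce=cv2.connectedComponentsWithStats(m.astype(np.uint8))
    for i in range(1,k):
        if st[i,4]>15:
            Q=P[l==i][:,:2].astype(np.float32);print(n,st[i],cv2.minAreaRect(Q),P[l==i][:,2].mean())
E
```

```text
block [ 0.4435 -0.286   0.0564] [ 0.443 -0.285  0.06 ]
col [ 0.5525 -0.3222  0.0487] [ 0.551 -0.319  0.06 ]
orange [ 0.5169 -0.2418  0.0588] [ 0.517 -0.242  0.06 ]
dome [ 0.4632 -0.4035  0.0288] [ 0.461 -0.394  0.06 ]
house [0.53   0.1499 0.1146] [0.537 0.158 0.06 ]
scr [ 0.5911 -0.0855  0.1337] [ 0.604 -0.09   0.06 ]
mini [ 0.4364 -0.1872  0.0276] [ 0.435 -0.183  0.06 ]
tea [ 0.6799 -0.2016  0.0196] [ 0.67  -0.195  0.06 ]
hi [349 216  14  41 124] ((0.602536141872406, -0.08284001052379608), (0.09946570545434952, 0.0041288635693490505), 16.324106216430664) 0.12482963044382604
hi [ 223  244   56   50 1769] ((0.527548611164093, 0.175900399684906), (0.09735546261072159, 0.11620250344276428), 16.589473724365234) 0.11762664818514577
```

View pics/crop.png

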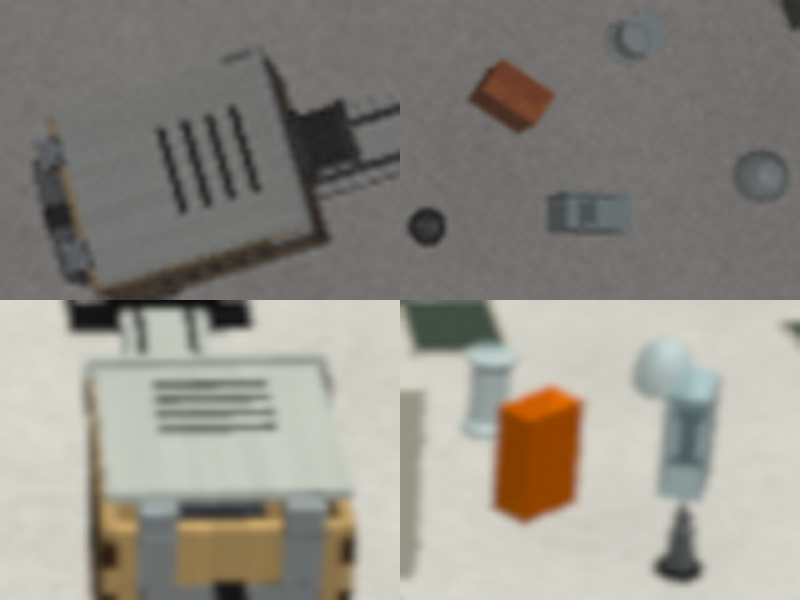

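The crop confirms the block: it is the clear rectangular body with the tower inside at top px (437,303). The column is at (448,259), and the orange twin at (418,273) stays untouched. The small cover on the lamp house rides on its catches at the left end. I'll move above the lamp house with the fingers shut.

```bash
python3 -m pendant '[{"dx":56.2,"dy":-63.2,"dz":-3,"twist":-82},{"dx":56.2,"dy":-63.2,"dz":-3,"twist":-82},{"dx":56.2,"dy":-63.2,"dz":-3,"twist":-82},{"dx":56.2,"dy":-63.2,"dz":-3,"twist":-82},{"dx":56.2,"dy":-63.2,"dz":-3,"twist":-82},{"dx":56.2,"dy":-63.2,"dz":-3,"twist":-82},{"dx":56.2,"dy":-63.2,"dz":-3,"twist":-82},{"dx":56.2,"dy":-63.2,"dz":-3,"twist":-82},{"dx":56.2,"dy":-63.2,"dz":-3,"twist":-82},{"dx":56.2,"dy":-63.2,"dz":-3,"twist":-82}]' 0 20
```

```text
time: 1.35
eef_pos: [0.4639, -0.0189, 0.2534]
tcp_rot: [0.601, 0.799, 0.0, 0.0]
contact_force: [1.4, -1.2, 1.0]
opening: 0.001
finger_force: 0.0
```

```bash
python3 -m pendant '[{"dx":17.5,"dy":12},{"dx":17.5,"dy":12},{"dx":17.5,"dy":12},{"dx":17.5,"dy":12},{"dx":17.5,"dy":12},{"dx":17.5,"dy":12}]'
python3 - <<'E'
from h import *
c=cam("wrist");save(c,"pics/w1.png");np.savez("w1.npz",**c)
s=ctrl.get_state();print(s["eef_pos"],R.from_quat(s["tcp_rot"]).as_matrix().round(4).tolist(),s["contact_force"]);print(np.round(c["tool_from_camera"],3).tolist(),c["camera_matrix"][0])
E
```

```text
[ 0.4650164  -0.01224492  0.25373274] [[-0.2825, 0.9593, 0.0019], [0.9592, 0.2825, 0.0057], [0.0049, 0.0034, -1.0]] [-1.00423053  2.78427083  1.16857088]
[[0.001, 0.951, 0.308, 0.079], [1.0, -0.001, 0.0, -0.001], [0.001, 0.308, -0.951, -0.143], [0.0, 0.0, 0.0, 1.0]] [429.3490492   0.        318.7555768]$[0]: bad value
```

View pics/w1.png

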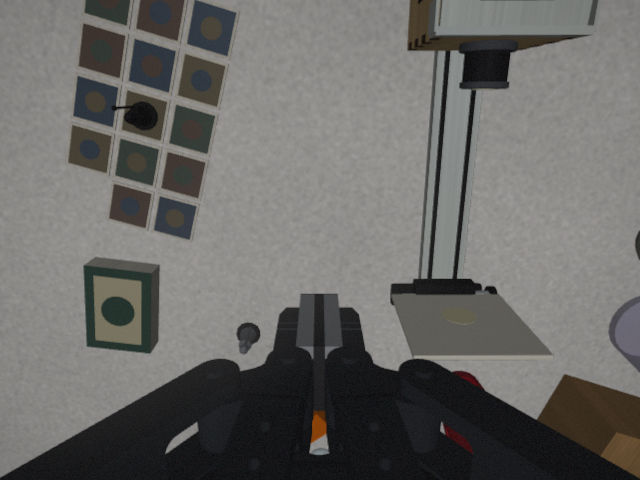

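The move was refused, probably because every key is needed. The picture shows the rail running vertically in the view at column 450, so the yaw already matches the beam.

```bash
python3 -m pendant '[{"dx":17.5,"dy":12,"dz":0,"twist":0},{"dx":17.5,"dy":12,"dz":0,"twist":0},{"dx":17.5,"dy":12,"dz":0,"twist":0},{"dx":17.5,"dy":12,"dz":0,"twist":0},{"dx":17.5,"dy":12,"dz":0,"twist":0},{"dx":17.5,"dy":12,"dz":0,"twist":0}]' - -
python3 - <<'E'
from h import *
c=cam("wrist");save(c,"pics/w2.png");np.savez("w2.npz",**c)
s=ctrl.get_state();print(s["eef_pos"],R.from_quat(s["tcp_rot"]).as_matrix().round(4).tolist(),s["contact_force"])
E
```

```text
time: 2.15
eef_pos: [0.5305, 0.1797, 0.253]
tcp_rot: [0.602, 0.799, -0.001, -0.0]
contact_force: [0.1, -0.3, 0.3]
opening: 0.004
finger_force: 0.0
[0.53050569 0.17938308 0.25313566] [[-0.2755, 0.9613, -0.0008], [0.9613, 0.2755, -0.0005], [-0.0002, -0.0009, -1.0]] [0.69454534 0.23039916 0.04508823]
```

View pics/w2.png

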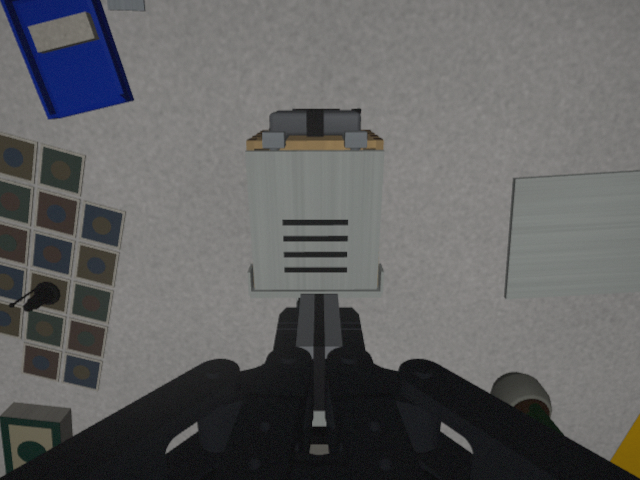

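The wrist view shows the plate squarely: raised edge at row 150 (columns 247–383), lens edge at row 291, and catches at (273,140) and (356,140). The larger plate lies apart at (600,240).

```bash
python3 - <<'E'
from h import *
c=load("w2.npz");s=ctrl.get_state();M=R.from_quat(s["tcp_rot"]).as_matrix();p=s["eef_pos"]
for n,u,v,z in(("back l",247,150,.123),("back r",383,150,.123),("front l",251,291,.114),("front r",380,291,.114),("catch l",273,140,.122),("catch r",356,140,.122)):
    w=onz(c,u,v,z);print(n,w.round(4),"tool cm",((w-p)@M*100).round(2))
P=cloud(c);print(P[160,315].round(4),P[280,315].round(4))
E
```

```text
back l [0.4737 0.2096 0.123 ] tool cm [ 4.48 -4.61 13.02]
back r [0.5559 0.2334 0.123 ] tool cm [ 4.49  3.94 13.01]
front l [0.4983 0.1107 0.114 ] tool cm [-5.71 -4.98 13.92]
front r [0.5878 0.1366 0.114 ] tool cm [-5.69  4.34 13.91]
catch l [0.4878 0.2201 0.122 ] tool cm [ 5.09 -2.97 13.11]
catch r [0.5378 0.2345 0.122 ] tool cm [ 5.1   2.23 13.11]
[0.5166 0.2153 0.1215] [0.5403 0.1322 0.1147]
```

```bash
python3 -m pendant '[{"dx":3.3,"dy":-0.4,"dz":0,"twist":0},{"dx":3.3,"dy":-0.4,"dz":6,"twist":0},{"dx":3.3,"dy":-0.4,"dz":11,"twist":0},{"dx":3.3,"dy":-0.4,"dz":12.3,"twist":0},{"dx":3.3,"dy":-0.4,"dz":12.3,"twist":0},{"dx":3.3,"dy":-0.4,"dz":12.3,"twist":0}]' - -; python3 -m pendant '[{"dx":0,"dy":0,"dz":0.3,"twist":0},{"dx":0,"dy":0,"dz":0.6,"twist":0},{"dx":0,"dy":0,"dz":0.9,"twist":0},{"dx":0,"dy":0,"dz":1.1,"twist":0},{"dx":0,"dy":0,"dz":1.2,"twist":0}]' - -
```

```text
time: 2.95
eef_pos: [0.5198, 0.211, 0.1334]
tcp_rot: [0.602, 0.799, 0.002, 0.002]
contact_force: [-0.3, 0.2, 0.6]
opening: 0.006
finger_force: 0.0
time: 3.58
eef_pos: [0.5178, 0.211, 0.1183]
tcp_rot: [0.601, 0.799, -0.0, -0.0]
contact_force: [-0.7, 0.2, -0.0]
opening: -0.001
finger_force: 0.1
```

```bash
python3 -m pendant '[{"dx":0,"dy":0,"dz":0.1,"twist":0},{"dx":0,"dy":0,"dz":0.2,"twist":0},{"dx":0,"dy":0,"dz":0.3,"twist":0},{"dx":0,"dy":0,"dz":0.4,"twist":0},{"dx":0,"dy":0,"dz":0.4,"twist":0}]' - -
```

```text
time: 4.2
eef_pos: [0.5178, 0.211, 0.1143]
tcp_rot: [0.601, 0.799, -0.0, -0.0]
contact_force: [0.4, -0.3, 0.4]
opening: 0.003
finger_force: 0.0
```

```bash
python3 -m pendant '[{"dx":0,"dy":0,"dz":0.1,"twist":0},{"dx":0,"dy":0,"dz":0.2,"twist":0},{"dx":0,"dy":0,"dz":0.2,"twist":0}]' - -
```

```text
time: 4.58
eef_pos: [0.518, 0.211, 0.114]
tcp_rot: [0.601, 0.799, -0.0, -0.0]
contact_force: [-2.8, -0.6, 6.7]
opening: -0.007
finger_force: 3.5
```

```bash
python3 -m pendant '[{"dx":0,"dy":0,"dz":0.1,"twist":0},{"dx":0,"dy":0,"dz":0.1,"twist":0},{"dx":0,"dy":0,"dz":-2,"twist":0},{"dx":-3,"dy":0,"dz":-8,"twist":0},{"dx":-3.3,"dy":0,"dz":-14,"twist":0},{"dx":-3.3,"dy":0,"dz":-14,"twist":0},{"dx":-3.3,"dy":0,"dz":-14,"twist":0}]' - -
python3 - <<'E'
from h import *
c=cam("wrist");save(c,"pics/w3.png");s=ctrl.get_state();M=R.from_quat(s["tcp_rot"]).as_matrix()
P=cloud(c);Q=P.reshape(-1,3);d=(Q-s["eef_pos"])@M
m=(abs(d[:,0]+.006)<.045)&(abs(d[:,1]+.004)<.035)&(Q[:,2]>.10)&(Q[:,2]<.14)
A=np.c_[d[m][:,:2],np.ones(m.sum())];co=np.linalg.lstsq(A,Q[m][:,2],rcond=None)[0];print(m.sum(),co,s["eef_pos"])
t=cam("top");np.savez("top2.npz",**t)
P=cloud(t);Z=P[...,2];g=np.zeros((480,640),bool);g[285:318,422:455]=1
k=g&(Z>.05)&(Z<.07);print(k.sum(),cv2.minAreaRect(P[k][:,:2].astype(np.float32)),P[k].mean(0))
E
```

```text
time: 5.45
eef_pos: [0.5269, 0.1793, 0.2524]
tcp_rot: [0.601, 0.799, 0.0, 0.0]
contact_force: [0.2, -0.1, -0.4]
opening: -0.004
finger_force: 0.0
13002 [-3.07180094e-03 -8.22606802e-06  1.14469645e-01] [0.52618391 0.17923533 0.25089898]
163 ((0.4420456290245056, -0.29109954833984375), (0.040016528218984604, 0.022646356374025345), 89.07115173339844) [ 0.44220644 -0.29052771  0.05977191]
```

View pics/w3.png

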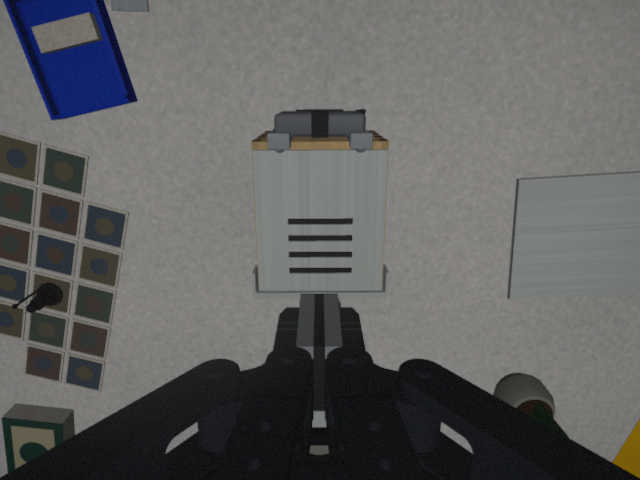

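The plate is level to 0.003 rad at 114.5 mm. The balls at (279,150) and (361,150) now show above its edge, so it has snapped in. Next I'll go to the block and open the gripper on the way.

```bash
python3 -m pendant '[{"dx":-45.6,"dy":-21.9,"dz":3,"twist":17},{"dx":-45.6,"dy":-21.9,"dz":3,"twist":17},{"dx":-45.6,"dy":-21.9,"dz":3,"twist":17},{"dx":-45.6,"dy":-21.9,"dz":3,"twist":17},{"dx":-45.6,"dy":-21.9,"dz":3,"twist":17},{"dx":-45.6,"dy":-21.9,"dz":3,"twist":17},{"dx":-45.6,"dy":-21.9,"dz":3,"twist":17},{"dx":-45.6,"dy":-21.9,"dz":3,"twist":17},{"dx":-45.6,"dy":-21.9,"dz":3,"twist":17},{"dx":-45.6,"dy":-21.9,"dz":3,"twist":17}]' 100 -
python3 - <<'E'
from h import *
c=cam("wrist");save(c,"pics/w4.png");np.savez("w4.npz",**c);s=ctrl.get_state();M=R.from_quat(s["tcp_rot"]).as_matrix()
P=cloud(c);k=(abs(P[...,0]-.442)<.03)&(abs(P[...,1]+.291)<.035)&(P[...,2]>.053)&(P[...,2]<.068)
print(s["eef_pos"],s["tcp_rot"],k.sum());r=cv2.minAreaRect(P[k][:,:2].astype(np.float32));print(r,P[k].mean(0))
w=np.array([*r[0],.011]);print("tool cm",((w-s["eef_pos"])@M*100).round(2),"yaw x",np.degrees(np.arctan2(M[1,0],M[0,0])))
E
```

```text
time: 6.8
eef_pos: [0.442, -0.3188, 0.2205]
tcp_rot: [0.713, 0.701, 0.0, -0.002]
contact_force: [-0.1, 0.7, 0.4]
opening: 1.0
finger_force: 0.0
[ 0.44240826 -0.31809451  0.22101641] [ 7.12745351e-01  7.01421110e-01  2.87816529e-04 -1.55174918e-03] 1935
((0.4422314167022705, -0.29232051968574524), (0.0403100959956646, 0.024015475064516068), 87.2659683227539) [ 0.44225909 -0.29156048  0.0602848 ]
tool cm [ 2.520e+00 -2.000e-02  2.101e+01] yaw x 89.08226916351225
```

View pics/w4.png

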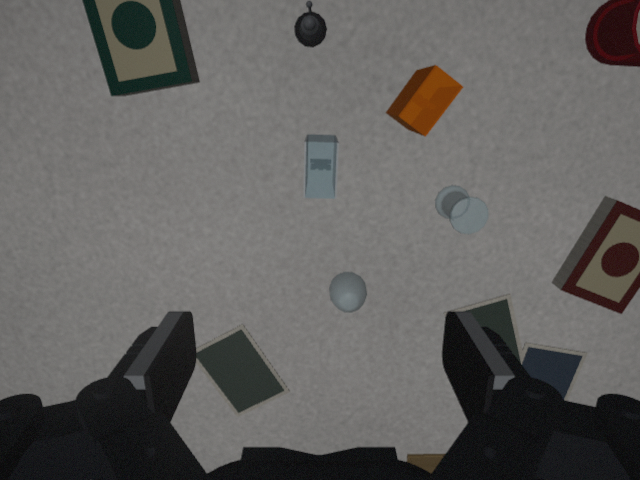

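The block stands at (320,167), aligned with the fingers. The orange twin at (425,100) and the column at (455,205) stay clear of a partly opened gripper.

```bash
python3 -m pendant '[{"dx":2.6,"dy":0,"dz":0,"twist":1},{"dx":2.6,"dy":0,"dz":3,"twist":1},{"dx":2.6,"dy":0,"dz":8,"twist":1},{"dx":2.6,"dy":0,"dz":13,"twist":1},{"dx":2.6,"dy":0,"dz":17,"twist":1},{"dx":2.6,"dy":0,"dz":20,"twist":1},{"dx":2.6,"dy":0,"dz":20.8,"twist":1},{"dx":2.6,"dy":0,"dz":20.8,"twist":1},{"dx":2.6,"dy":0,"dz":20.8,"twist":1}]' 65 -
python3 -m pendant '[{"dx":0,"dy":0,"dz":0,"twist":0},{"dx":0,"dy":0,"dz":0,"twist":0},{"dx":0,"dy":0,"dz":0,"twist":0},{"dx":0,"dy":0,"dz":0,"twist":0},{"dx":0,"dy":0,"dz":0,"twist":0},{"dx":0,"dy":0,"dz":0,"twist":0}]' 0 30
```

```text
time: 7.98
eef_pos: [0.4443, -0.294, 0.0162]
tcp_rot: [0.719, 0.695, 0.0, 0.002]
contact_force: [-0.2, -0.8, 0.8]
opening: 0.651
finger_force: 0.0
time: 8.72
eef_pos: [0.4436, -0.2941, 0.0156]
tcp_rot: [0.719, 0.695, 0.0, 0.001]
contact_force: [-2.0, 0.9, 5.9]
opening: 0.274
finger_force: 30.0
```

```bash
python3 -m pendant '[{"dx":0,"dy":0,"dz":-1,"twist":0},{"dx":0,"dy":0,"dz":-3,"twist":0},{"dx":0,"dy":0,"dz":-7,"twist":0},{"dx":0,"dy":0,"dz":-12,"twist":0},{"dx":0,"dy":0,"dz":-17,"twist":0},{"dx":0,"dy":0,"dz":-20,"twist":0},{"dx":0,"dy":0,"dz":-20,"twist":0},{"dx":0,"dy":0,"dz":-20,"twist":0}]' - -
python3 - <<'E'
from h import *
s=ctrl.get_state();M=R.from_quat(s["tcp_rot"]).as_matrix();print(M.round(3).tolist(),s["eef_pos"],s["contact_force"])
# refine beam axis from top + plate/wrist
a=np.radians(16.3);yb=np.array([-np.sin(a),np.cos(a)]);xb=np.array([yb[1],-yb[0]])
t=load("top2.npz");P=cloud(t);Z=P[...,2]
m=(Z>.10)&(Z<.14);m[:,:340]=0;m[:,372:]=0;m[:215]=0;m[270:]=0
r=cv2.minAreaRect(P[m][:,:2].astype(np.float32));print("screen",r)
w=load("w2.npz")
pc=np.mean([onz(w,u,v,.114)[:2] for u,v in((251,291),(380,291))],0);pb=np.mean([onz(w,273,140,.122)[:2],onz(w,356,140,.122)[:2]],0)
for n,q in(("scr",np.array(r[0])),("front",pc),("catch",pb)):print(n,"x'",q@xb,"y'",q@yb)
b=np.array([*(np.array(r[0])+yb*.092),.25]);print("beam",b)
print("move tool cm",((b-s["eef_pos"])@M*100).round(2),"yaw",np.degrees(np.arctan2(M[1,0],M[0,0])))
E
```

```text
time: 9.72
eef_pos: [0.4422, -0.2927, 0.2125]
tcp_rot: [0.719, 0.695, -0.0, -0.002]
contact_force: [-0.1, 0.0, -0.7]
opening: 0.28
finger_force: 29.5
[[0.034, 0.999, -0.002], [0.999, -0.034, 0.002], [0.002, -0.002, -1.0]] [ 0.44220983 -0.29271822  0.21253688] [-0.10536442  0.04800123 -0.74863133]
screen ((0.602820634841919, -0.08267127722501755), (0.10010885447263718, 0.004087422974407673), 16.345901489257812)
scr x' 0.5553873601320919 y' -0.248540013025541
front x' 0.5559127265653061 y' -0.0337611298245502
catch x' 0.5560050826904893 y' 0.07419927681038294
beam [0.5769993  0.00563081 0.25      ]
move tool cm [30.28 12.45 -3.71] yaw 88.04799732957706
```

```bash
python3 -m pendant '[{"dx":0,"dy":0,"dz":-3.7,"twist":0},{"dx":30.3,"dy":12.5,"dz":-3.7,"twist":-18},{"dx":30.3,"dy":12.5,"dz":-3.7,"twist":-18},{"dx":30.3,"dy":12.5,"dz":-3.7,"twist":-18},{"dx":30.3,"dy":12.5,"dz":-3.7,"twist":-18},{"dx":30.3,"dy":12.5,"dz":-3.7,"twist":-18},{"dx":30.3,"dy":12.5,"dz":-3.7,"twist":-18},{"dx":30.3,"dy":12.5,"dz":-3.7,"twist":-18},{"dx":30.3,"dy":12.5,"dz":-3.7,"twist":-18},{"dx":30.3,"dy":12.5,"dz":-3.7,"twist":-18}]' - -
python3 - <<'E'
from h import *
c=cam("wrist");save(c,"pics/w5.png");np.savez("w5.npz",**c);s=ctrl.get_state();M=R.from_quat(s["tcp_rot"]).as_matrix()
t=np.array([.577,.0056,.06]);print(s["eef_pos"],s["finger_force"],"move cm",((t-s["eef_pos"])@M*100).round(2),"yaw",np.degrees(np.arctan2(M[1,0],M[0,0])))
E
```

```text
time: 10.98
eef_pos: [0.5778, 0.0036, 0.2512]
tcp_rot: [0.602, 0.798, -0.0, -0.0]
contact_force: [0.4, -0.9, 0.4]
opening: 0.28
finger_force: 29.7
[0.57798523 0.00364243 0.25146572] 29.680911004543304 move cm [ 0.22 -0.04 19.15] yaw 105.9259902907992
```

View pics/w5.png

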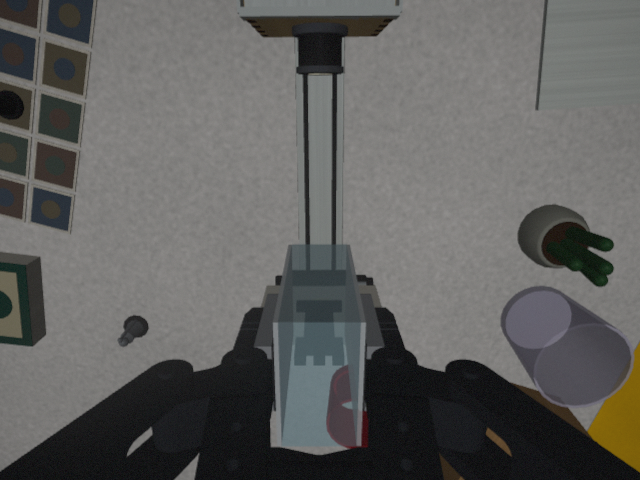

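The block (columns 272–368) is centred on the rail, whose middle is at column 320, and it sits upright between the fingers. Lowering it now.

```bash
python3 -m pendant '[{"dx":0.2,"dy":0,"dz":3,"twist":0},{"dx":0.2,"dy":0,"dz":7,"twist":0},{"dx":0.2,"dy":0,"dz":11,"twist":0},{"dx":0.2,"dy":0,"dz":15,"twist":0},{"dx":0.2,"dy":0,"dz":18,"twist":0},{"dx":0.2,"dy":0,"dz":19.1,"twist":0},{"dx":0.2,"dy":0,"dz":19.1,"twist":0},{"dx":0.2,"dy":0,"dz":19.1,"twist":0},{"dx":0.2,"dy":0,"dz":19.1,"twist":0}]' - -
python3 - <<'E'
from h import *
c=cam("side");s=ctrl.get_state();M=R.from_quat(s["tcp_rot"]).as_matrix()
cv2.imwrite("pics/s6.png",cv2.resize(c["img"][170:350,270:470,::-1],(660,594),interpolation=cv2.INTER_CUBIC))
w=cam("wrist");save(w,"pics/w6.png")
b=np.array([.577,.0056,.075]);print(s["eef_pos"],s["finger_force"],s["contact_force"],((b-s["eef_pos"])@M*1000).round(1),M[:,2],np.degrees(np.arctan2(M[1,0],M[0,0])))
P=cloud(w);d=(P-b)@M;k=(P[...,2]>.095)&(P[...,2]<.115)&(abs(d[...,0])<.03)&(abs(d[...,1])<.025)
print(k.sum());
if k.sum()>20:print(cv2.minAreaRect(P[k][:,:2].astype(np.float32)),P[k].mean(0))
E
```

```text
time: 12.15
eef_pos: [0.5789, 0.0068, 0.0622]
tcp_rot: [0.601, 0.799, 0.001, 0.001]
contact_force: [-0.9, 0.6, 0.1]
opening: 0.279
finger_force: 29.7
[0.57868001 0.00686858 0.06194386] 29.711343348026276 [-0.55970931 -0.05849639 -0.40756551] [ -0.8  -1.9 -13.1] [ 2.55989418e-03 -4.46898738e-04 -9.99996624e-01] 106.05837387417952
16744
((0.5761774182319641, 0.00872708298265934), (0.04976283013820648, 0.04194968566298485), 16.320966720581055) [0.57564861 0.01313526 0.10607434]
```

View pics/w6.png

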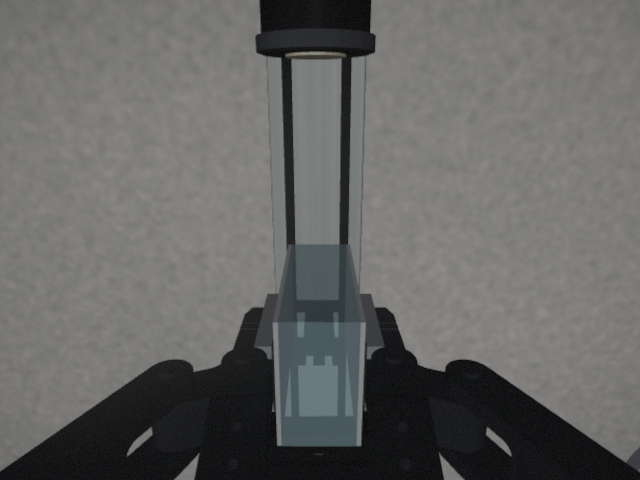

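View pics/s6.png

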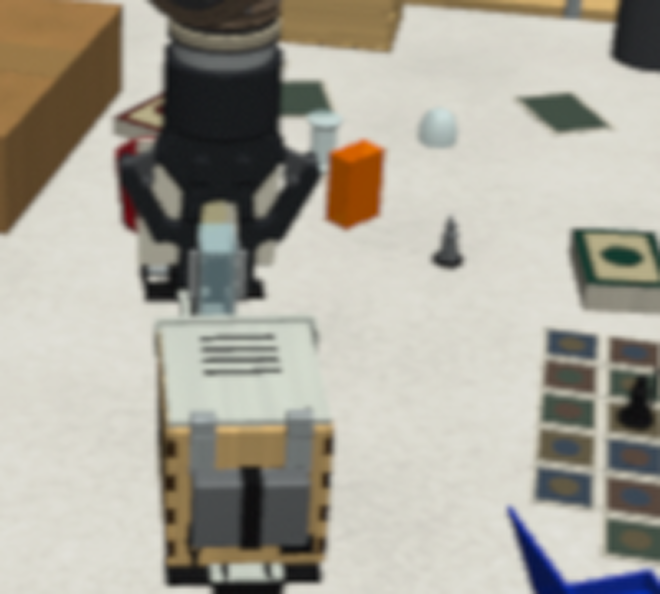

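The block is in the beam, about 2 mm to the right: the lens is at column 316 and the block at 320. I'll nudge it, let it settle and hand in.

```bash
python3 -m pendant '[{"dx":0,"dy":-0.1,"dz":0,"twist":0},{"dx":0,"dy":-0.1,"dz":0,"twist":0},{"dx":0,"dy":-0.1,"dz":0,"twist":0},{"dx":0,"dy":-0.1,"dz":0,"twist":0},{"dx":0,"dy":-0.1,"dz":0,"twist":0},{"dx":0,"dy":-0.1,"dz":0,"twist":0},{"dx":0,"dy":-0.1,"dz":0,"twist":0},{"dx":0,"dy":-0.1,"dz":0,"twist":0}]' - -
python3 -c "
from plant import ctrl
print(ctrl.get_state()['eef_pos']);print(ctrl.sign_off())"
```

```text
time: 13.25
eef_pos: [0.5768, 0.0067, 0.0605]
tcp_rot: [0.601, 0.799, 0.0, 0.0]
contact_force: [0.0, 1.2, 0.1]
opening: 0.277
finger_force: 29.7
[0.57679112 0.00671378 0.06050326]
the job is handed in; nothing more can be done
None
```

I handed the job in at 13.25 s: the cover plate is snapped in and level, and the block is held by its frosted faces, upright within about 1 mm of my measured beam midpoint; the hand-in gave no verdict back.

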